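Screw down the mould press with its turning bar

TASK

Take the turning bar off its rest, put its round end into a hole in the side of the mould press's collar and turn the collar clockwise (seen from above), moving the bar on to a next hole as needed, until the foot is down on the plaster mould and clamps it firmly, with about 60 N; plaster cracks, so do not overdo it, and do not force the bar. Turn the collar only with the bar, and leave the mould and everything else on the bench where they stand. Then lay the bar back in the two notches of its rest.

Things in the scene. Friction and masses are not known exactly. Their poses are not given: they have to be found in the camera images.
- press: Grey steel mould press, fixed. Base plate 150 x 280 x 30 mm (x, y, z), two steel columns of 24 mm diameter at y = +115 and -115 mm, crossbeam 50 x 270 mm from 150 to 175 mm above the bench (cap nuts to 183 mm). Origin: centre of the base's underside, z up; the screw axis is its z axis.
- collar: Steel collar, 100 mm diameter, on the crossbeam, 177 to 231 mm above the bench; it turns about the screw axis at a fixed height. Six radial holes, 14 mm wide and 18 mm high, open at the rim, 36 mm deep (to 14 mm from the axis), 60 degrees apart, a short dark groove on the collar's top above each; the first along its x. Origin: on the axis at the crossbeam's top; hole centres 34 mm above it.
- collar_hub (a point): Point on the screw axis at the height of the hole centres (209 mm above the bench). Clockwise from above lowers the foot 19 mm a turn (3.0 mm per rad). Turning takes a torque about this axis of 0.36 N m while the foot is free, and 0.003 N m more per newton of clamping (60 N: 0.18 N m more). A hand that holds the bar rigidly feels it partly as force, partly as moment. The collar stays where it is left.
- foot: Round steel foot with a hard rubber pad behind it, 52 mm diameter, under the crossbeam at the end of the screw. Origin: centre of its flat underside. It slides straight down as the collar turns; once it touches the mould the clamping force climbs by about 100 N per mm of screw travel (60 N: some 0.2 rad of the collar after the touch).
- mould: Closed two-part plaster mould, white block 90 x 100 mm (x, y), 0.95 kg, loose on the press base under the foot. Origin: centre of its underside. The seam between its halves (36 mm up) stands open by an amount that differs each time and does not yield, so its flat top is anywhere from 70 to 72 mm above the origin: only by feel can one tell when the foot has met it.
- bar: Steel turning bar, 169 mm long, about 0.16 kg: round rod of 10 mm diameter, round-nosed, and on it a square grip 60 mm long, 16 x 16 mm. Origin: centre of the grip; x along the rod to the long end that goes into the holes (tip 92 mm from the origin; the tail, with an 18 mm ball, ends 77 mm behind it). At the start it lies level in the notches of its rest, axes along the rest's.
- bar_tip (a point): The end of the bar's long side, 92 mm along x from the bar's origin.
- rest: Wooden rest for the bar, fixed: plate 140 x 50 x 12 mm with two saddles (10 mm thick, tops at about 60 mm) 47 mm behind and 60 mm ahead of its origin along x, each with a V notch for the rod. Origin: on the bench under the bar's grip centre; x along the bar, towards its long end.
- rest_seat (a point): Where the bar's origin is when the bar lies in both notches: 50 mm above the rest's origin.
- pot: Bystander: terracotta cup, 90 mm wide, 85 mm high, open. Origin: centre of its underside.
- sponge: Bystander: yellow sponge block 110 x 70 x 45 mm. Origin: centre of its underside.
- bottle: Bystander: water bottle, 62 mm diameter, 190 mm high. Origin: centre of its underside.
- loop_tool: Bystander: loop trimming tool with wooden handle, 172 mm long, lying along its x, about 16 mm high. Origin: near the middle of its handle, on the bench.
- rib: Bystander: flat wooden rib 90 x 50 x 7 mm. Origin: centre of its underside.
Not all that is in view belongs to the job. Leave any green or turquoise look-alike of the rest alone.

How it is judged:
By the outcome, as a careful person would: the job done as asked, in the order asked, and still so for the second after the job is handed in, with the robot touching nothing.
It also fails if it takes over 72 s, if anything falls off the work surface, if the arm or the gripper's body presses on something with over 40 N, if the wrist force passes 120 N, or if a joint passes its speed limit or range.

ROBOT

A 6-joint arm with a two-finger parallel gripper is mounted at the origin on the work surface. World frame = base frame: x ahead of the robot, y to its left, z up, the work surface at z = 0. Lengths are in m, angles in rad, forces in N, time in s.
With the tool pointing down it reaches from about 0.25 to 0.775 m from the base axis. Payload 4 kg.
Tool frame: the origin (TCP) lies on the centre line of the jaws, within the pads' length; the fingertips stand 14 mm ahead of it and the grasp point (between the pads) lies 5 mm behind it (robot.tcp_to_tips is the distance from the TCP to the fingertips, in m); z points along the fingers, y is the line along which they close (so a half turn about z gives the same grasp; the last joint's range is limited). The gripper opens to 94 mm and grips with 3 to 60 N. Pads are 16 mm wide; open, the fingers measure 119 mm over their backs; the gripper's body (75 mm by 177 mm) begins 78 mm behind the grasp point.
Start: joints at [-1.384, 0.087, 1.371, -0, 1.684, -0.103], TCP at [0.157, -0.527, 0.191] pointing down, gripper open.
Joint ranges: [-3.1, 3.1], [-0.76, 2.03], [0.27, 2.55], [-1.08, 4.22], [0.17, 2.65], [-2.57, 2.57]. Speed limits (rad/s): [2.79, 2.79, 3.14, 3.14, 3.14, 3.14].

INTERFACE

Orientations are given as [roll, pitch, yaw] about the fixed x, y, z axes, in that order (R = Rz(yaw) Ry(pitch) Rx(roll)).
In Python, from bench import robot gives the robot as it stands.
- The arm moves only by the tool carry_out, never from a script. Its argument "increments" is a list of rows, each a list of 3 entries, a list of its own where there are three numbers: the closure in counts, from 0 (fully open) to 255 (shut), then the shift along the tool's x, y, z in mm, then the turn about the tool's z in degrees. In form: [[fingers, [dx, dy, dz], twist], ...]. A call has 1 to 8 rows; each row shifts and turns the commanded pose from where the row before left it, along the tool's axes as they then stand; what a row does not reach is not made up. A row lasts 1/10 s, in which the tool goes at most 50 mm and 8.59 degrees, less where a joint would pass 70% of its speed; a pose out of reach is approached as far as the arm can. A call with a gripper value outside its range is refused whole. The fingers move at their own pace and stop on an object; the grip force is fixed at half the most. Time passes only in rows, so rows that do not move let the fingers close. It gives the time, the measured TCP pose, the force, the opening and the grip force at its end, in the units of the state.
- robot.get_obs(): the state, without advancing time (a new reading comes with each control period).
- robot.snapshot(name): name is "side" or "top" or "wrist"; returns the picture (420x560x3 uint8, blue, green, red); there is no depth.
- robot.get_calibration(name): a dict with "vfov" (degrees; the focal length in pixels is half the picture's height over the tangent of half this angle, whatever the lens; pixels are square), "cx", "cy" (the principal point, pixels), "k1" (the pictures are not rectified: a ray, as slopes to the right and down, at radius r is drawn at 1 + k1 r^2 times it, then the intrinsics apply), "T" (4x4, takes a point from camera to world coordinates). Camera axes: x right, y down, z forward; pixel columns grow to the right and rows downward; lengths in m; the calibration is good to about 2 mm. A picture is of the moment at which its call begins: read the wrist's pose just before it. get_calibration takes no time and is no camera call; for the wrist camera it gives the pose at the moment of the call.
- robot.close_job(): hands the job in; it is judged then, once.
The state is a dict: "time": time; "joint_positions": joint angles; "qvel": joint speeds; "joint_torque": joint torques, N m; "tool_pos": TCP position; "ee_rot": TCP orientation; "wrist_force": force on the tool from outside, world axes, zero at the start; "wrist_torque": the same for the moment, N m; "width": finger opening in m; "finger_force": force on a finger pad.
Only numpy, scipy, OpenCV 4.12 (cv2) and the standard library are available. Lean on these libraries where they do the work, as an engineer would, in place of code of your own. Each camera call takes 0.05 s, during which the arm holds its last target. There are 200 camera calls.

## Working session

There is one attempt and no reset: what is moved stays moved. The work goes in short steps, Python scripts to look and compute and a tool call to move; the robot and the scene stay as the last step left them, time stands still between calls to the robot, and variables do not carry over. Pictures are saved under pics/ and viewed, at most 10 in all, crops included, and the job is handed in when it is done.

Besides the shell and the picture viewer there is one more tool, called after "Emit:" as name(argument=value, ...) on one line, values as JSON. carry_out: Moves the arm, as the interface text tells. Its arguments: {"type":"object","properties":{"increments":{"type":"array","items":{"type":"array"}}},"required":["increments"]}

```bash
mkdir -p pics; ls; python3 - <<'E'
from bench import robot
import cv2,numpy as np
a=robot.snapshot("top");b=robot.snapshot("side")
cv2.imwrite("pics/top1.png",a);cv2.imwrite("pics/side1.png",b)
for n in("top","side"):
    c=robot.get_calibration(n);print(n,{k:(np.round(v,4).tolist()) for k,v in c.items()})
o=robot.get_obs();print(o)
E
```

```text
pics
top {'vfov': 45.6621, 'cx': 284.8057, 'cy': 208.9972, 'k1': -0.0356, 'T': [[-0.0321, -0.976, 0.2152, 0.23], [-0.9995, 0.031, -0.0085, 0.0948], [0.0016, -0.2154, -0.9765, 1.416], [0.0, 0.0, 0.0, 1.0]]}
side {'vfov': 46.096, 'cx': 272.5115, 'cy': 207.7918, 'k1': 0.0574, 'T': [[0.9347, -0.2673, 0.2342, 0.1514], [-0.3554, -0.6997, 0.6197, -0.819], [-0.0018, -0.6625, -0.7491, 1.2258], [0.0, 0.0, 0.0, 1.0]]}
{'time': 0.1, 'joint_positions': array([-1.38408615e+00,  8.78758732e-02,  1.37207864e+00,  9.38499978e-07,
        1.68361174e+00, -1.03126244e-01]), 'qvel': array([ 0.00057307, -0.00146523, -0.00165017, -0.00096773,  0.00095767,
       -0.00078383]), 'joint_torque': array([ 1.37934705e-03, -3.41251552e+01, -3.03302515e+01,  7.19945971e-02,
        3.04779969e-02, -1.05986389e-04]), 'tool_pos': array([ 0.15707257, -0.52655168,  0.19023653]), 'ee_rot': array([-3.13962963e+00, -2.04097350e-04,  2.89836325e-01]), 'wrist_force': array([-0.07893499,  0.25753941, -0.28154718]), 'wrist_torque': array([0.01581958, 0.01869501, 0.02047256]), 'finger_force': 0.0, 'width': 0.09381737437588358}
```

View pics/top1.png

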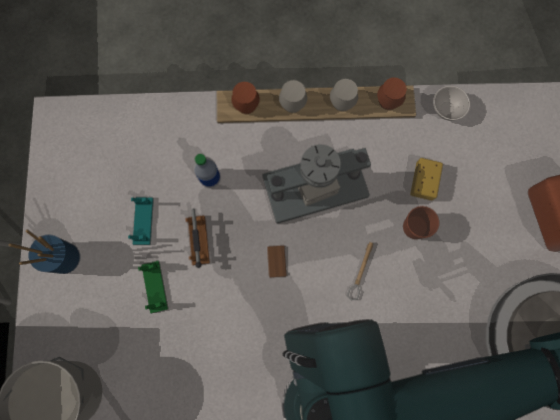

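View pics/side1.png

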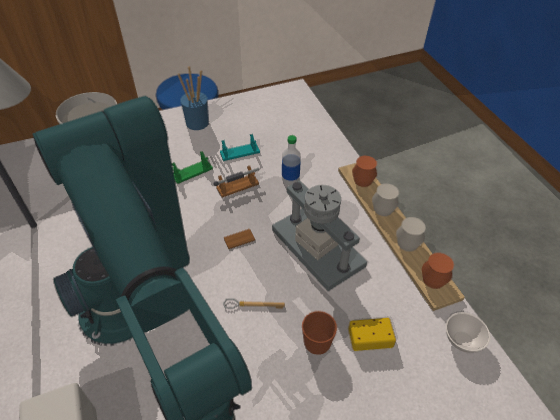

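The top view shows the press at about (318,185) with its collar at (321,165). There are three rests: brown (198,240) with a bar on it, turquoise (143,220) and green (155,287). The brown wooden one holding the bar fits the description. I'll confirm it in an enlarged mosaic.

```bash
cat > h.py <<'E'
import cv2,numpy as np
from bench import robot
from scipy.spatial.transform import Rotation as R
def ray(c,px):
    f=210/np.tan(np.radians(c["vfov"]/2)); d=np.array([(px[0]-c["cx"])/f,(px[1]-c["cy"])/f]); s=d.copy()
    for _ in range(20): s=d/(1+c["k1"]*(s@s))
    T=np.array(c["T"]); return T[:3,3],T[:3,:3]@np.r_[s,1]
def at(c,px,z):
    o,d=ray(c,px); return o+d*(z-o[2])/d[2]
def proj(c,P):
    T=np.array(c["T"]); f=210/np.tan(np.radians(c["vfov"]/2))
    q=T[:3,:3].T@(np.array(P)-T[:3,3]); s=q[:2]/q[2]; s=s*(1+c["k1"]*(s@s)); return s*f+[c["cx"],c["cy"]]
def crop(im,u,v,w,h,k): return cv2.resize(im[v:v+h,u:u+w],None,fx=k,fy=k,interpolation=cv2.INTER_CUBIC)
E
python3 - <<'E'
from h import *
a=cv2.imread("pics/top1.png");b=cv2.imread("pics/side1.png")
m=np.vstack([np.hstack([crop(a,175,195,80,60,5),crop(a,280,130,80,60,5)]),np.hstack([crop(b,200,155,80,60,5),crop(b,280,170,80,60,5)])])
cv2.imwrite("pics/mos.png",m)
E
```

```text
(no output)
```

View pics/mos.png

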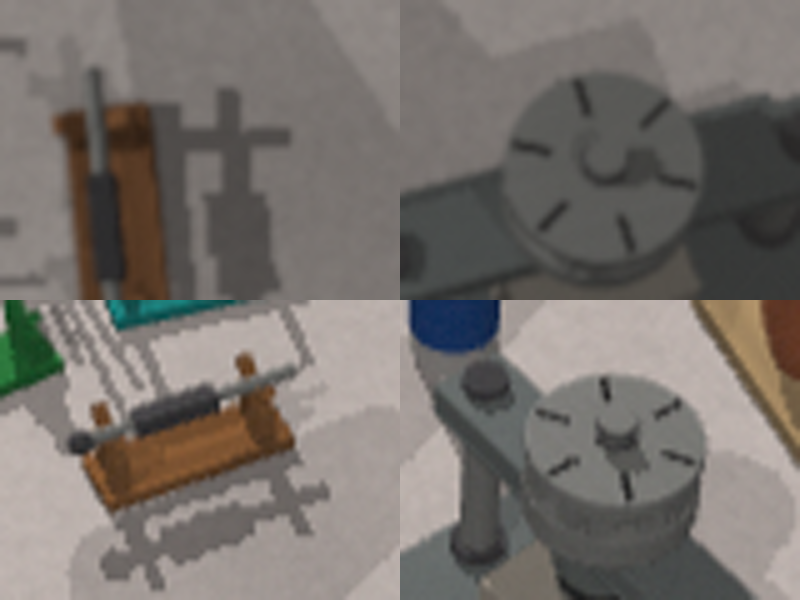

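```bash
python3 - <<'E'
from h import *
ct=robot.get_calibration("top");cs=robot.get_calibration("side")
T=lambda x,y:(175+x/5-.4,195+y/5-.4); C=lambda x,y:(280+(x-400)/5-.4,130+y/5-.4)
S=lambda x,y:(200+x/5-.4,155+(y-300)/5-.4); D=lambda x,y:(280+(x-400)/5-.4,170+(y-300)/5-.4)
print("bar top: tip",at(ct,T(95,70),.05)," gripF",at(ct,T(102,173),.058),"gripB",at(ct,T(110,278),.058))
print("bar side: tip",at(cs,S(296,371),.05)," ball",at(cs,S(80,442),.05),"grip",at(cs,S(134,424),.05),at(cs,S(217,401),.05))
c=at(ct,C(603,168),.231);c2=at(cs,D(616,441),.231);print("collar",c,c2)
for n,cal,f,pts in(("t",ct,C,[((572,78),(590,115)),((668,100),(642,125)),((694,185),(660,175)),((632,250),(622,217)),((541,228),(567,205)),((512,144),(550,155))]),
 ("s",cs,D,[((603,378),(608,400)),((680,400),(657,415)),((692,463),(665,453)),((628,498),(626,475)),((550,473),(578,458)),((538,412),(570,422))])):
    for o,i in pts:
        a=at(cal,f(*o),.231);b=at(cal,f(*i),.231);cc=c if n=="t" else c2
        print(n,np.degrees(np.arctan2(*(a-cc)[1::-1])).round(1),np.degrees(np.arctan2(*(a-b)[1::-1])).round(1),np.hypot(*(a-cc)[:2]).round(4))
# collar edges
print([at(cs,D(x,y),.231).round(4) for x,y in((524,440),(707,440),(616,373),(616,508))],[at(ct,C(x,y),.231).round(4) for x,y in((503,168),(703,168),(603,70),(603,266))])
E
```

```text
bar top: tip [0.54038433 0.33875242 0.05      ]  gripF [0.48004811 0.33303652 0.058     ] gripB [0.42144085 0.32830137 0.058     ]
bar side: tip [0.53847792 0.33675479 0.05      ]  ball [0.38133375 0.32416877 0.05      ] grip [0.41988195 0.32749314 0.05      ] [0.47876753 0.32842121 0.05      ]
collar [ 0.60487084 -0.00718317  0.231     ] [ 0.60400914 -0.01100482  0.231     ]
t 15.6 22.3 0.0494
t -44.7 -47.1 0.0486
t -102.9 -109.0 0.0459
t -164.0 -166.5 0.0444
t 133.1 130.5 0.044
t 72.7 71.3 0.0468
s 74.0 74.9 0.0482
s 18.6 19.1 0.0486
s -43.0 -48.5 0.0433
s -105.8 -111.1 0.0417
s -168.6 -166.1 0.044
s 131.5 135.4 0.0471
[array([0.5573, 0.0077, 0.231 ]), array([ 0.6508, -0.0281,  0.231 ]), array([0.6257, 0.0362, 0.231 ]), array([ 0.5836, -0.0553,  0.231 ])] [array([0.6064, 0.0425, 0.231 ]), array([ 0.6033, -0.0569,  0.231 ]), array([ 0.6562, -0.0096,  0.231 ]), array([ 0.5545, -0.0048,  0.231 ])]
```

```bash
cat >> h.py <<'E'
HUB=np.array([.6045,-.009,.209])
def go(x,y,z,yaw):
    "mm along tool axes (at the final yaw) and twist deg to reach a pose"
    o=robot.get_obs();p=o["tool_pos"];psi=o["ee_rot"][2];f=np.radians(yaw)
    d=(np.array([x,y,z])-p)*1000;M=np.array([[np.cos(f),np.sin(f),0],[np.sin(f),-np.cos(f),0],[0,0,-1]])
    tw=(np.degrees(psi)-yaw+180)%360-180
    print("t",round(o["time"],2),"pose",p.round(4),"yaw",np.degrees(psi).round(2),"-> d",(M@d).round(1),"twist",tw.round(1),"q",o["joint_positions"].round(2))
    return o
E
python3 - <<'E'
from h import *
ct=robot.get_calibration("top");cs=robot.get_calibration("side")
print("bottle cap",at(ct,(200,159),.19),at(cs,(292,139),.19))
print("cup shelf",at(ct,(345,92),.08),"pot",at(ct,(421,216),.085))
print("beam ends",at(ct,(271,181),.175),at(ct,(367,158),.175))
go(.449,.330,.22,4.6)
a=crop(cv2.imread("pics/side1.png"),285,205,60,60,8)
cv2.imwrite("pics/foot.png",a)
E
```

```text
bottle cap [0.6390476  0.29826427 0.19      ] [0.63748188 0.28961062 0.19      ]
cup shelf [ 0.86627607 -0.10253661  0.08      ] pot [ 0.49197575 -0.28814794  0.085     ]
beam ends [0.57861041 0.11718783 0.175     ] [ 0.63300167 -0.13489449  0.175     ]
t 0.1 pose [ 0.1571 -0.5266  0.1902] yaw 16.61 -> d [ 359.7 -830.4  -29.8] twist 12.0 q [-1.38  0.09  1.37  0.    1.68 -0.1 ]
```

View pics/foot.png

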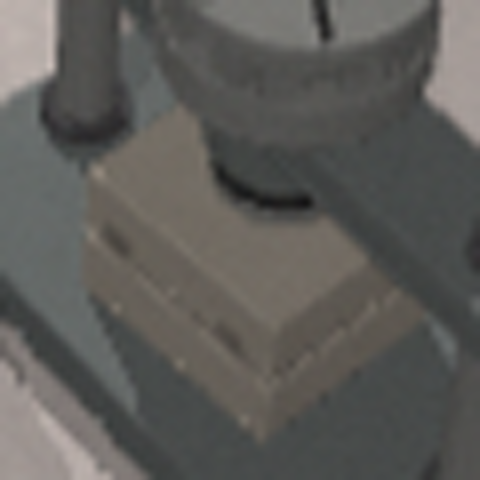

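Emit:
carry_out(increments=[[0,[0,0,-15],6],[0,[0,0,-15],6],[0,[19,-43.7,0],0],[0,[19,-43.7,0],0],[0,[19,-43.7,0],0],[0,[19,-43.7,0],0],[0,[19,-43.7,0],0],[0,[19,-43.7,0],0]])

```text
time: 0.9
tool_pos: [0.2498, -0.2546, 0.2208]
ee_rot: [-3.141, -0.0, 0.079]
wrist_force: [1.0, 0.1, -0.3]
width: 0.0941
finger_force: 0.0
```

The foot crop shows the foot's dark lower rim at full-picture pixel (318,231). It is close above the mould, and the seam is visible.

```bash
python3 - <<'E'
from h import *
cs=robot.get_calibration("side")
for z in(.100,.105,.11,.115): print(z,proj(cs,[.5919,-.0317,z]))
go(.449,.330,.12,4.6)
E
```

```text
0.1 [318.62679525 234.35946873]
0.105 [318.74394323 233.28514609]
0.11 [318.86172934 232.20521996]
0.115 [318.98015899 231.11964457]
t 0.9 pose [ 0.2498 -0.2546  0.2208] yaw 4.55 -> d [ 245.5 -566.7  100.8] twist -0.0 q [-0.95 -0.36  1.71  0.    1.79  0.54]
```

Emit:
carry_out(increments=[[0,[19,-43.7,0],0],[0,[19,-43.7,0],0],[0,[19,-43.7,0],0],[0,[19,-43.7,0],0],[0,[19,-43.7,0],0],[0,[19,-43.7,0],0],[0,[19,-43.7,0],0],[0,[19,-43.7,0],0]])

```text
time: 1.7
tool_pos: [0.3731, 0.1062, 0.221]
ee_rot: [3.141, -0.0, 0.081]
wrist_force: [0.8, -0.7, -0.6]
width: 0.0938
finger_force: 0.0
```

Emit:
carry_out(increments=[[0,[19,-43.7,0],0],[0,[19,-43.7,0],0],[0,[19,-43.7,0],0],[0,[19,-43.7,0],0],[0,[19,-43.7,0],0],[0,[0,0,20],0],[0,[0,0,20],0],[0,[0,0,0],0]])

```text
time: 2.5
tool_pos: [0.4483, 0.3288, 0.1767]
ee_rot: [3.138, 0.008, 0.081]
wrist_force: [-0.4, 0.3, -0.5]
width: 0.094
finger_force: 0.0
```

```bash
python3 - <<'E'
from h import *
go(.449,.330,.12,4.6)
c=robot.get_calibration("wrist");a=robot.snapshot("wrist");cv2.imwrite("pics/w1.png",a)
np.save("w1.npy",c,allow_pickle=True)
print(c["T"][:3,3],[proj(c,p).round(0) for p in([.449,.33,.058],[.479,.3325,.058])])
E
```

```text
t 2.5 pose [0.4483 0.3288 0.1767] yaw 4.65 -> d [ 0.8 -1.1 56.7] twist 0.1 q [ 0.53  0.11  1.37 -0.    1.67  2.02]
[0.51768765 0.3356855  0.36922331] [array([279., 202.]), array([279., 168.])]
```

View pics/w1.png

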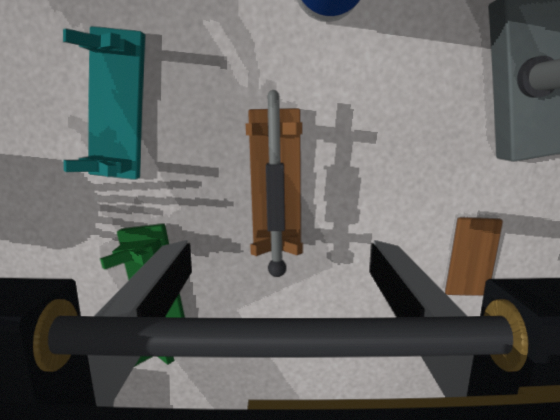

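The wrist view shows the wooden rest with the dark grip from (275,164) to (276,230). The bar tip is at (273,93) and the tail ball at (277,268).

```bash
python3 - <<'E'
from h import *
c=np.load("w1.npy",allow_pickle=True).item()
f=at(c,(275.5,164),.058);b=at(c,(275.5,230.5),.058);t=at(c,(273,92),.05);k=at(c,(277,269),.05)
print(f,b,(f+b)/2,np.hypot(*(f-b)[:2]),t,k,np.degrees(np.arctan2(*(t-k)[1::-1])), t[:2]-.092*np.array([np.cos(.08),np.sin(.08)]))
go(.4495,.3305,.05,4.6)
E
```

```text
[0.48190441 0.3356585  0.058     ] [0.42271359 0.33106818 0.058     ] [0.452309   0.33336334 0.058     ] 0.05936854788483058 [0.54127635 0.34245943 0.05      ] [0.38253876 0.32661121 0.05      ] 5.701465550611676 [0.44957059 0.33510728]
t 2.55 pose [0.4492 0.329  0.179 ] yaw 4.62 -> d [  0.4  -1.5 129. ] twist 0.0 q [ 0.53  0.11  1.37 -0.    1.67  2.02]
```

Emit:
carry_out(increments=[[0,[1.5,-2.5,30],0.5],[0,[0,0,30],0],[0,[0,0,30],0],[0,[0,0,20],0],[0,[0,0,12],0],[0,[0,0,6],0],[100,[0,0,0],0],[160,[0,0,0],0]])

```text
time: 3.35
tool_pos: [0.4526, 0.3326, 0.0548]
ee_rot: [-3.14, -0.002, 0.071]
wrist_force: [-0.3, -0.6, -0.6]
width: 0.0814
finger_force: 0.0
```

Emit:
carry_out(increments=[[190,[0,0,0],0],[200,[0,0,0],0],[210,[0,0,0],0],[255,[0,0,0],0],[255,[0,0,0],0],[255,[0,0,0],0],[255,[0,0,0],0],[255,[0,0,0],0]])

```text
time: 4.15
tool_pos: [0.4516, 0.3321, 0.0532]
ee_rot: [3.141, 0.0, 0.072]
wrist_force: [-0.5, 0.1, -0.3]
width: 0.0176
finger_force: 0.0
```

```bash
python3 - <<'E'
from h import *
o=go(.4505,.3315,.25,5); print(o["wrist_force"],o["wrist_torque"],o["width"],o["finger_force"])
E
```

```text
t 4.15 pose [0.4516 0.3321 0.0532] yaw 4.1 -> d [  -1.2    0.5 -196.8] twist -0.9 q [ 0.53  0.18  1.55 -0.    1.42  2.03]
[-0.51918872  0.05366804 -0.2796401 ] [ 0.02297068  0.01094839 -0.03797177] 0.017647179552965075 0.0
```

Emit:
carry_out(increments=[[195,[-0.5,0.3,2.5],-0.8],[195,[0,0,0],0],[255,[0,0,0],0],[255,[0,0,0],0],[255,[0,0,0],0],[255,[0,0,0],0],[255,[0,0,0],0]])

```text
time: 4.85
tool_pos: [0.4512, 0.3318, 0.0508]
ee_rot: [3.142, -0.0, 0.086]
wrist_force: [-0.0, -0.3, 0.8]
width: 0.0006
finger_force: 0.0
```

```bash
python3 - <<'E'
from h import *
o=go(.4505,.3315,.25,5); print(o["wrist_force"],o["wrist_torque"],o["width"],o["finger_force"])
E
```

```text
t 4.85 pose [0.4512 0.3318 0.0508] yaw 4.9 -> d [  -0.7    0.2 -199.2] twist -0.1 q [ 0.53  0.18  1.55 -0.    1.41  2.02]
[-0.03831415 -0.30743922  0.83843905] [ 0.03950178 -0.04266775 -0.03714103] 0.0005710267314525686 0.0
```

The fingers closed on nothing, so I'll look.

```bash
python3 - <<'E'
from h import *
a=robot.snapshot("wrist");b=robot.snapshot("side")
m=np.hstack([cv2.resize(a,(400,300)),cv2.resize(crop(b,180,130,120,90,4),(400,300))])
cv2.imwrite("pics/w2.png",m)
E
```

```text
(no output)
```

View pics/w2.png

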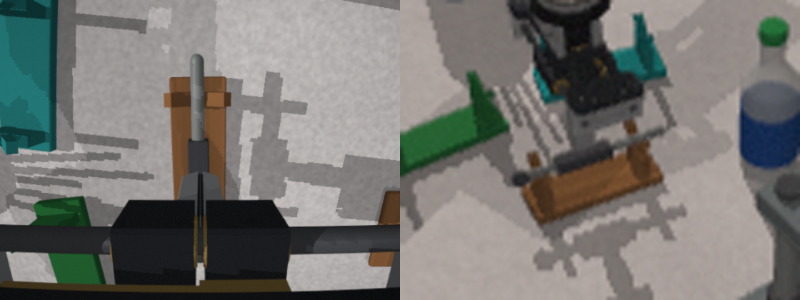

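```bash
python3 - <<'E'
from h import *
c=robot.get_calibration("wrist");s=robot.get_calibration("side")
P=np.array([.4505,.3315,0]);u=np.array([np.cos(.085),np.sin(.085),0])
for n,r,z in(("tip",.092,.05),("gripF",.03,.058),("gripB",-.03,.058),("ball",-.068,.05)):
    print(n,proj(c,P+u*r+[0,0,z]).round(1),proj(s,P+u*r+[0,0,z]).round(1))
tcp=robot.get_obs()["tool_pos"];print("fingertips",proj(c,tcp-[0,0,.014]),proj(s,tcp-[0,0,.014]),proj(s,tcp+[0,0,.03]))
a=robot.snapshot("wrist");b=robot.snapshot("side");t=robot.snapshot("top")
m=np.hstack([crop(a,180,180,200,240,2)[:480,:400],cv2.resize(crop(b,205,135,70,84,5),(400,480))])
cv2.imwrite("pics/w3.png",m)
E
```

```text
tip [281.6  77.7] [259.6 168. ]
gripF [281.6 200.5] [242.8 171.9]
gripB [281.5 305. ] [226.3 177.4]
ball [281.4 354.7] [215.9 182.6]
fingertips [281.05948163 241.25954289] [235.14302499 178.97368875] [234.3626584  169.61690454]
```

View pics/w3.png

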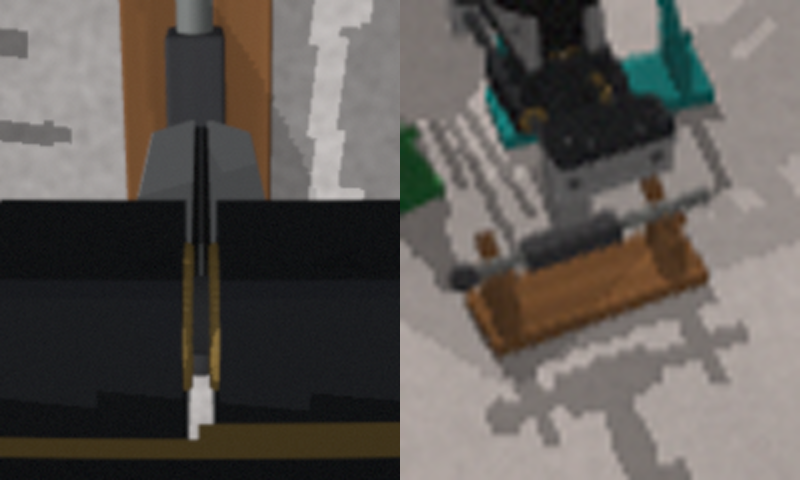

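The view shows the grip still seated, and the fingers look shut above it rather than around it. I'll work out the fingertip depth from the wrist camera geometry.

```bash
python3 - <<'E'
from h import *
c=robot.get_calibration("wrist");s=robot.get_calibration("side");ct=robot.get_calibration("top")
o=robot.get_obs();tcp=o["tool_pos"];print(tcp,o["ee_rot"],c["T"].round(3))
for x in(0,.008):
  for dz in(-.014,0,.007,.02): 
    q=tcp+[x,0,dz]; print(x,dz,proj(c,q).round(1),(proj(c,q+[0,.0125,0])-proj(c,q-[0,.0125,0])).round(1), "side",proj(s,q).round(1))
# side image finger bottom visible edge as height at y of tcp
for px in((236,174),(237.4,172.6)):
    O,d=ray(s,px);k=(tcp[1]-.0125-O[1])/d[1];print("at finger plane",O+k*d)
t=robot.snapshot("top");cv2.imwrite("pics/t2.png",crop(t,165,190,80,60,5))
E
```

```text
[0.45116597 0.33177042 0.05072361] [ 3.14146525e+00 -2.09633872e-07  8.56004561e-02] [[ 0.085 -0.968 -0.234  0.519]
 [-0.996 -0.082 -0.02   0.338]
 [-0.     0.235 -0.972  0.244]
 [ 0.     0.     0.     1.   ]]
0 -0.014 [281.1 241.3] [-41.7  -3.4] side [235.1 179. ]
0 0 [281.1 249.1] [-44.4  -3.6] side [234.9 176.1]
0 0.007 [281.2 253.4] [-46.   -3.7] side [234.8 174.6]
0 0.02 [281.2 262.3] [-49.1  -3.9] side [234.5 171.8]
0.008 -0.014 [282.2 228.4] [-42.   -3.4] side [237.4 178.4]
0.008 0 [282.4 235.5] [-44.8  -3.6] side [237.2 175.5]
0.008 0.007 [282.4 239.4] [-46.4  -3.8] side [237. 174.]
0.008 0.02 [282.6 247.4] [-49.6  -4. ] side [236.8 171.2]
at finger plane [0.45225719 0.31927042 0.071529  ]
at finger plane [0.45741654 0.31927042 0.076219  ]
```

View pics/t2.png

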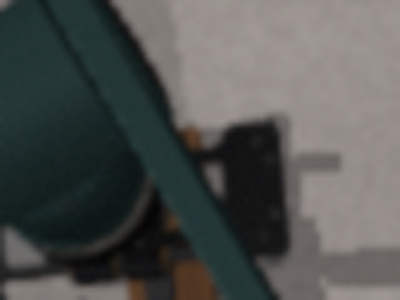

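```bash
python3 - <<'E'
from bench import robot
print(robot.tcp_to_tips,[a for a in dir(robot) if a[0]!="_"])
E
```

```text
0.014 ['IKError', 'close_job', 'get_calibration', 'get_obs', 'snapshot', 'tcp_to_tips']
```

Emit:
carry_out(increments=[[100,[0,0,-10],0],[100,[0,0,-20],0],[100,[0,0,-20],0],[100,[0,0,0],0]])

```text
time: 5.55
tool_pos: [0.4534, 0.3331, 0.105]
ee_rot: [-3.138, -0.007, 0.086]
wrist_force: [0.4, -0.5, 0.4]
width: 0.0292
finger_force: 0.0
```

```bash
python3 - <<'E'
from h import *
o=robot.get_obs();print(o["tool_pos"],o["width"],o["wrist_force"])
c=robot.get_calibration("wrist");a=robot.snapshot("wrist");b=robot.snapshot("side")
tcp=o["tool_pos"];s=robot.get_calibration("side")
print([proj(c,tcp+[x,0,z]).round(1) for x in(0,.008) for z in(-.014,0,.01)],[proj(s,tcp+[0,0,z]).round(1) for z in(-.014,0,.01)])
m=np.hstack([cv2.resize(a,(400,300)),crop(b,195,110,80,60,5)])
cv2.imwrite("pics/w4.png",m)
E
```

```text
[0.45338977 0.33313776 0.10503895] 0.029169884258680334 [ 0.37859104 -0.5036036   0.35189626]
[array([281.1, 241.4]), array([281.1, 249.1]), array([281.1, 255.2]), array([282.3, 228.6]), array([282.3, 235.5]), array([282.4, 241. ])] [array([234.7, 166.9]), array([234.4, 163.9]), array([234.2, 161.6])]
```

View pics/w4.png

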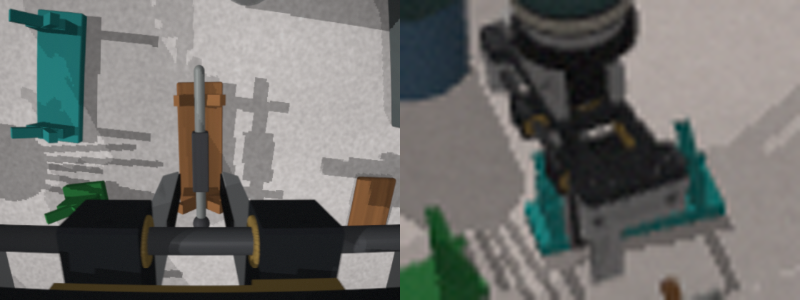

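The tips' image position agrees in three places: wrist pixel row 242–243 in both views, the side view, and the contact-free closing. The real fingertips sit about 11 mm **behind** the reported TCP, not 14 mm ahead of it. To grasp the bar I need to go about 25 mm lower, and I'll descend watching the force.

Emit:
carry_out(increments=[[100,[0,-2.5,20],0],[100,[0,0,20],0],[100,[0,0,15],0],[100,[0,0,5],0],[100,[0,0,5],0],[100,[0,0,0],0]])

```text
time: 6.25
tool_pos: [0.4508, 0.3341, 0.0353]
ee_rot: [3.141, 0.001, 0.086]
wrist_force: [0.2, 0.2, -0.3]
width: 0.0568
finger_force: 0.0
```

Emit:
carry_out(increments=[[100,[0,0,5],0],[100,[0,0,3],0],[160,[0,0,0],0],[190,[0,0,0],0],[255,[0,0,0],0],[255,[0,0,0],0],[255,[0,0,0],0],[255,[0,0,0],0]])

```text
time: 7.05
tool_pos: [0.4511, 0.3331, 0.0278]
ee_rot: [3.139, -0.0, 0.086]
wrist_force: [0.0, -2.9, 1.3]
width: 0.0158
finger_force: 30.0
```

```bash
python3 - <<'E'
from h import *
o=go(.4505,.3315,.25,5); print(o["wrist_force"],o["wrist_torque"],o["width"],o["finger_force"])
E
```

```text
t 7.05 pose [0.4511 0.3331 0.0278] yaw 4.92 -> d [  -0.8    1.6 -222.2] twist -0.1 q [ 0.54  0.2   1.57 -0.    1.37  2.02]
[ 0.01748922 -2.86517126  1.29009216] [-0.73234405 -0.01799332  0.13223735] 0.015836065886168087 29.988392293453217
```

Emit:
carry_out(increments=[[255,[0,1.0,-20],0],[255,[0,0,-50],0],[255,[0,0,-50],0],[255,[0,0,-50],0],[255,[0,0,-50],0],[255,[0,0,-32],0],[255,[0,0,0],0]])

```text
time: 7.75
tool_pos: [0.4529, 0.3346, 0.2864]
ee_rot: [-3.136, -0.011, 0.086]
wrist_force: [-0.0, 0.1, -1.4]
width: 0.016
finger_force: 30.0
```

Emit:
carry_out(increments=[[255,[27,32.7,0],0],[255,[27,32.7,0],0],[255,[27,32.7,0],0],[255,[27,32.7,0],0],[255,[27,32.7,0],0],[255,[27,32.7,0],0],[255,[27,32.7,0],0],[255,[27,32.7,0],0]])

```text
time: 8.55
tool_pos: [0.6891, 0.0899, 0.2765]
ee_rot: [-3.141, 0.004, 0.086]
wrist_force: [-0.1, 0.2, -1.0]
width: 0.0158
finger_force: 30.0
```

Emit:
carry_out(increments=[[255,[27,32.7,0],0],[255,[27,32.7,0],0],[255,[0,0,0],-8.5],[255,[0,0,0],-8.5],[255,[0,0,0],-8.5],[255,[0,0,0],-8.5],[255,[0,0,0],-8.5],[255,[0,0,0],-8.5]])

```text
time: 9.35
tool_pos: [0.7477, 0.0307, 0.2762]
ee_rot: [-3.137, 0.002, 0.982]
wrist_force: [0.3, -0.7, -1.1]
width: 0.016
finger_force: 30.0
```

Emit:
carry_out(increments=[[255,[0,0,0],-8.5],[255,[0,0,0],-8.5],[255,[0,0,0],-8.5],[255,[0,0,0],-8.5],[255,[0,0,0],-8.5],[255,[0,0,0],-8.5],[255,[0,0,0],-8.5],[255,[0,0,0],-8.5]])

```text
time: 10.15
tool_pos: [0.7477, 0.0308, 0.2762]
ee_rot: [-3.138, -0.003, 2.169]
wrist_force: [0.2, -0.5, -1.0]
width: 0.0157
finger_force: 30.0
```

Emit:
carry_out(increments=[[255,[0,0,0],-8.5],[255,[0,0,0],-8.5],[255,[0,0,0],-8.5],[255,[0,0,0],-8.5],[255,[0,0,0],-8.5],[255,[0,0,0],-8.5],[255,[0,0,0],-8.5],[255,[0,0,0],-8.5]])

```text
time: 10.95
tool_pos: [0.7477, 0.0307, 0.2762]
ee_rot: [3.14, -0.005, -2.928]
wrist_force: [-0.1, 0.6, -2.0]
width: 0.0157
finger_force: 30.0
```

```bash
python3 - <<'E'
from h import *
o=go(.7494,.0298,.187,-165); print(o["wrist_force"],o["wrist_torque"],o["width"],o["finger_force"])
E
```

```text
t 10.95 pose [0.7477 0.0307 0.2762] yaw -167.74 -> d [-1.4 -1.3 89.2] twist -2.7 q [-0.03  0.59  0.55  0.    2.01 -1.82]
[-0.13477019  0.59939399 -1.97747665] [ 0.01770283 -0.12655874  0.00480389] 0.01569490378457243 29.978009462356567
```

Emit:
carry_out(increments=[[255,[-4,-1.3,0],-2.7],[255,[0,0,30],0],[255,[0,0,30],0],[255,[0,0,20],0],[255,[0,0,9],0],[255,[0,0,0],0],[255,[0,0,0],0]])

```text
time: 11.65
tool_pos: [0.7524, 0.0301, 0.191]
ee_rot: [-3.142, 0.0, -2.887]
wrist_force: [0.1, 0.2, -0.6]
width: 0.0158
finger_force: 30.0
```

```bash
python3 - <<'E'
from h import *
o=go(.7494,.0298,.187,-165); print(o["wrist_force"],o["wrist_torque"])
c=robot.get_calibration("wrist");np.save("w5.npy",c,allow_pickle=True);a=robot.snapshot("wrist");cv2.imwrite("pics/w5.png",a)
print(o["tool_pos"],o["ee_rot"])
print("hub top",proj(c,[.6045,-.009,.231]))
E
```

```text
t 11.65 pose [0.7524 0.0301 0.191 ] yaw -165.39 -> d [2.9 0.4 4. ] twist -0.4 q [-0.04  0.57  0.76  0.    1.82 -1.86]
[ 0.11793087  0.22496666 -0.64862855] [ 0.02050258 -0.0689969  -0.00479932]
[0.75235264 0.03013931 0.19096242] [-3.14152160e+00  2.69676982e-04 -2.88668699e+00]
hub top [ 277.09127175 -108.14481086]
```

View pics/w5.png

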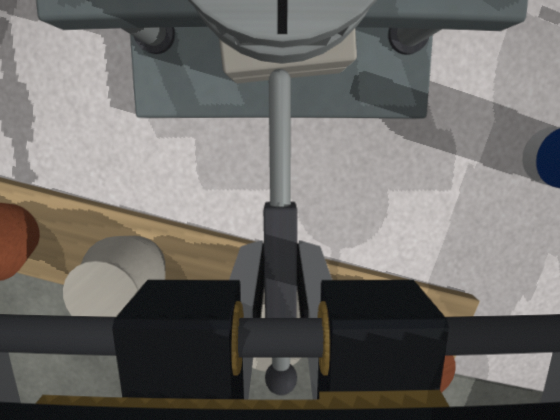

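The wrist view shows the groove at u≈282 (rows 5–33) and the bar along u≈280 with its tip at (280,71). They are nearly in line.

```bash
python3 - <<'E'
from h import *
c=np.load("w5.npy",allow_pickle=True).item();a=cv2.imread("pics/w5.png",0).astype(float)
o=robot.get_obs();p=o["tool_pos"];y=o["ee_rot"][2];X=np.array([np.cos(y),np.sin(y)]);Y=np.array([np.sin(y),-np.cos(y)])
def sub(px,z): 
    w=at(c,px,z)[:2]; return ((w-p[:2])@X*1000).round(2),((w-p[:2])@Y*1000).round(2)
for v in(2,8,15,22,28):
    r=a[v,270:295];w=np.clip(150-r,0,None)*(r<r.min()+40);u=270+(w*np.arange(25)).sum()/w.sum();print("groove",v,round(u,1),sub((u,v),.231))
for v in(90,110,130,150,180):
    g=np.abs(np.gradient(cv2.GaussianBlur(a[v:v+1],(5,1),0)[0]));L=260+g[260:280].argmax();R_=280+g[280:302].argmax();print("bar",v,L,R_,sub(((L+R_)/2,v),p[2]+.022))
print("tip",sub((279.5,70.5),p[2]+.022))
h=HUB[:2]-p[:2];print("hub in tool",h@X*1000,h@Y*1000)
E
```

```text
groove 2 282.0 (np.float64(114.41), np.float64(1.33))
groove 8 282.0 (np.float64(112.23), np.float64(1.33))
groove 15 282.0 (np.float64(109.67), np.float64(1.33))
groove 22 282.0 (np.float64(107.11), np.float64(1.33))
groove 28 282.0 (np.float64(104.9), np.float64(1.33))
bar 90 275 290 (np.float64(82.93), np.float64(1.65))
bar 110 275 290 (np.float64(74.23), np.float64(1.66))
bar 130 269 291 (np.float64(65.36), np.float64(0.52))
bar 150 269 291 (np.float64(56.29), np.float64(0.51))
bar 180 269 290 (np.float64(42.3), np.float64(0.27))
tip (np.float64(91.26), np.float64(0.32))
hub in tool 153.3491048279477 -0.4894736577462991
```

Emit:
carry_out(increments=[[255,[0,0.9,4],0],[255,[0,0,0],0],[255,[8,0,0],0],[255,[4,0,0],0],[255,[4,0,0],0],[255,[4,0,0],0],[255,[0,0,0],0]])

```text
time: 12.4
tool_pos: [0.7323, 0.0258, 0.1873]
ee_rot: [-3.141, 0.0, -2.887]
wrist_force: [0.9, -0.1, -1.5]
width: 0.0155
finger_force: 30.0
```

Emit:
carry_out(increments=[[255,[5,0,0],0],[255,[5,0,0],0],[255,[5,0,0],0],[255,[5,0,0],0],[255,[0,0,0],0]])

```text
time: 12.9
tool_pos: [0.7127, 0.0207, 0.1872]
ee_rot: [-3.141, 0.0, -2.887]
wrist_force: [-0.5, -0.7, -1.1]
width: 0.0159
finger_force: 30.0
```

```bash
cat >> h.py <<'E'
HUB=np.array([.604,-.0072,.209])
def st():
    o=robot.get_obs();p=o["tool_pos"];F=o["wrist_force"];y=o["ee_rot"][2];X=np.array([np.cos(y),np.sin(y)]);Y=np.array([np.sin(y),-np.cos(y)])
    h=HUB[:2]-p[:2];r=-h
    print("t",round(o["time"],2),"yaw",np.degrees(y).round(2),"hub in tool",(h@X*1000).round(2),(h@Y*1000).round(2),"z",p[2].round(4),"Ftool",(F[:2]@X).round(2),(F[:2]@Y).round(2),F[2].round(2),"Tz",o["wrist_torque"][2].round(3),"Mhub",(o["wrist_torque"][2]+r[0]*F[1]-r[1]*F[0]).round(3),"q6",o["joint_positions"][5].round(2),"ff",o["finger_force"].round(1),"w",o["width"].round(4))
E
python3 -c "
from h import *
st()"
```

```text
Traceback (most recent call last):
  File "h.py", line 26, in st
    print("t",round(o["time"],2),"yaw",np.degrees(y).round(2),"hub in tool",(h@X*1000).round(2),(h@Y*1000).round(2),"z",p[2].round(4),"Ftool",(F[:2]@X).round(2),(F[:2]@Y).round(2),F[2].round(2),"Tz",o["wrist_torque"][2].round(3),"Mhub",(o["wrist_torque"][2]+r[0]*F[1]-r[1]*F[0]).round(3),"q6",o["joint_positions"][5].round(2),"ff",o["finger_force"].round(1),"w",o["width"].round(4))
                                                                                                                                                                                                                                                                                                                                           ^^^^^^^^^^^^^^^^^^^^^^^
AttributeError: 'float' object has no attribute 'round'
```

```bash
sed -i 's/o\["width"\].round(4)/round(float(o["width"]),4)/; s/o\["finger_force"\].round(1)/round(float(o["finger_force"]),1)/' h.py; python3 -c "
from h import *
st()"
```

```text
t 12.9 yaw -165.41 hub in tool 112.21 0.41 z 0.1872 Ftool 0.7 -0.54 -1.1 Tz 0.04 Mhub -0.02 q6 -1.88 ff 30.0 w 0.0159
```

Emit:
carry_out(increments=[[255,[0.15,-5.9,0],3],[255,[0.15,-5.9,0],3],[255,[0.15,-5.9,0],3],[255,[0.15,-5.9,0],3],[255,[0.15,-5.9,0],3],[255,[0.15,-5.9,0],3]])

```text
time: 13.5
tool_pos: [0.7171, -0.0103, 0.187]
ee_rot: [3.135, 0.001, 3.083]
wrist_force: [0.7, 7.6, -0.6]
width: 0.0154
finger_force: 30.3
```

```bash
python3 -c "
from h import *
st()"
```

```text
t 13.5 yaw 176.62 hub in tool 113.09 -3.54 z 0.187 Ftool -0.27 7.58 -0.63 Tz -0.454 Mhub 0.403 q6 -1.61 ff 30.3 w 0.0154
```

Emit:
carry_out(increments=[[255,[0,0,0],0],[255,[0,0,0],0]])

```text
time: 13.7
tool_pos: [0.717, -0.0112, 0.187]
ee_rot: [3.137, 0.001, 3.084]
wrist_force: [-0.4, 6.2, -0.8]
width: 0.0158
finger_force: 30.1
```

```bash
python3 -c "
from h import *
st()"
```

```text
t 13.7 yaw 176.7 hub in tool 113.04 -2.48 z 0.187 Ftool 0.8 6.19 -0.82 Tz -0.394 Mhub 0.308 q6 -1.61 ff 30.1 w 0.0158
```

```bash
cat >> h.py <<'E'
def col():
    o=robot.get_obs();p=o["tool_pos"][:2];y=o["ee_rot"][2];X=np.array([np.cos(y),np.sin(y)]);Y=np.array([np.sin(y),-np.cos(y)])
    c=p+.063*X-.0046*Y-HUB[:2];print("contact angle",np.degrees(np.arctan2(c[1],c[0])).round(2));st()
E
python3 - <<'E'
from h import *
col()
a=cv2.imread("pics/side1.png",0)
for u in(314,317,320): print(u,a[214:244,u].tolist())
E
```

```text
contact angle -5.73
t 13.7 yaw 176.7 hub in tool 113.04 -2.48 z 0.187 Ftool 0.8 6.19 -0.82 Tz -0.394 Mhub 0.308 q6 -1.61 ff 30.1 w 0.0158
314 [76, 76, 83, 83, 82, 79, 79, 82, 73, 68, 68, 68, 67, 48, 30, 46, 74, 101, 109, 109, 109, 109, 107, 109, 109, 107, 110, 112, 104, 96]
317 [70, 74, 71, 81, 82, 80, 81, 82, 83, 71, 65, 68, 69, 69, 65, 41, 34, 73, 86, 103, 110, 108, 108, 108, 108, 109, 108, 109, 109, 109]
320 [77, 81, 80, 82, 86, 82, 82, 82, 81, 72, 65, 69, 63, 66, 69, 50, 29, 62, 81, 101, 108, 109, 109, 108, 111, 110, 107, 109, 108, 108]
```

Emit:
carry_out(increments=[[255,[0.15,-5.9,0],3],[255,[0.15,-5.9,0],3],[255,[0.15,-5.9,0],3],[255,[0.15,-5.9,0],3],[255,[0.15,-5.9,0],3],[255,[0.15,-5.9,0],3],[255,[0.15,-5.9,0],3]])

```text
time: 14.4
tool_pos: [0.7081, -0.0505, 0.1871]
ee_rot: [3.135, 0.001, 2.716]
wrist_force: [2.5, 6.9, -1.4]
width: 0.0156
finger_force: 30.3
```

```bash
python3 -c "
from h import *
col()"
```

```text
contact angle -25.55
t 14.4 yaw 155.61 hub in tool 112.71 -3.59 z 0.1871 Ftool 0.53 7.32 -1.4 Tz -0.515 Mhub 0.312 q6 -1.3 ff 30.3 w 0.0156
```

Emit:
carry_out(increments=[[255,[0.15,-5.9,0],3],[255,[0.15,-5.9,0],3],[255,[0.15,-5.9,0],3],[255,[0.15,-5.9,0],3],[255,[0.15,-5.9,0],3],[255,[0.15,-5.9,0],3],[255,[0.15,-5.9,0],3]])

```text
time: 15.1
tool_pos: [0.6852, -0.0844, 0.1872]
ee_rot: [3.134, -0.001, 2.349]
wrist_force: [3.1, 7.4, -1.9]
width: 0.0155
finger_force: 30.3
```

```bash
python3 -c "
from h import *
col()"
```

```text
contact angle -46.58
t 15.1 yaw 134.6 hub in tool 111.97 -3.59 z 0.1872 Ftool 3.07 7.37 -1.94 Tz -0.574 Mhub 0.263 q6 -0.99 ff 30.3 w 0.0155
```

Emit:
carry_out(increments=[[255,[0.1,-5.9,0],3],[255,[0.1,-5.9,0],3],[255,[0.1,-5.9,0],3],[255,[0.1,-5.9,0],3]])

```text
time: 15.5
tool_pos: [0.6671, -0.0992, 0.1872]
ee_rot: [3.134, -0.002, 2.14]
wrist_force: [5.3, 7.4, -1.7]
width: 0.0154
finger_force: 30.4
```

```bash
python3 -c "
from h import *
col()"
```

```text
contact angle -58.54
t 15.5 yaw 122.6 hub in tool 111.47 -3.63 z 0.1872 Ftool 3.42 8.46 -1.66 Tz -0.517 Mhub 0.438 q6 -0.8 ff 30.4 w 0.0154
```

Emit:
carry_out(increments=[[255,[0,0,0],0]])

```text
time: 15.6
tool_pos: [0.6667, -0.0999, 0.1873]
ee_rot: [3.135, -0.001, 2.14]
wrist_force: [4.1, 5.6, -1.3]
width: 0.0156
finger_force: 30.2
```

```bash
python3 -c "
from h import *
for i in range(4): col(); robot.snapshot('top')"
```

```text
contact angle -59.45
t 15.6 yaw 122.63 hub in tool 111.87 -2.82 z 0.1873 Ftool 2.44 6.49 -1.33 Tz -0.487 Mhub 0.246 q6 -0.8 ff 30.2 w 0.0156
contact angle -59.38
t 15.65 yaw 122.67 hub in tool 111.95 -2.85 z 0.1873 Ftool 2.96 6.93 -1.44 Tz -0.467 Mhub 0.317 q6 -0.81 ff 30.2 w 0.0152
contact angle -59.31
t 15.7 yaw 122.69 hub in tool 111.93 -2.89 z 0.1873 Ftool 2.6 6.21 -1.76 Tz -0.441 Mhub 0.262 q6 -0.81 ff 30.2 w 0.0156
contact angle -59.3
t 15.75 yaw 122.69 hub in tool 111.93 -2.9 z 0.1872 Ftool 3.45 5.78 -1.87 Tz -0.392 Mhub 0.265 q6 -0.81 ff 30.2 w 0.016
```

```bash
cat >> h.py <<'E'
def meas(n=6,hub=HUB):
    L=[]
    for i in range(n):
        o=robot.get_obs();p=o["tool_pos"];F=o["wrist_force"];y=o["ee_rot"][2];X=np.array([np.cos(y),np.sin(y)]);Y=np.array([np.sin(y),-np.cos(y)])
        h=hub[:2]-p[:2];c=p[:2]+.063*X-.0046*Y-hub[:2]
        L.append([np.degrees(np.arctan2(c[1],c[0])),np.degrees(y),h@X*1e3,h@Y*1e3,F[:2]@X,F[:2]@Y,F[2],o["wrist_torque"][2],o["wrist_torque"][2]-h[0]*F[1]+h[1]*F[0]])
        robot.snapshot("top")
    m=np.mean(L,0).round(3);print(round(o["time"],2),dict(zip("contact yaw hx hy Fx Fy Fz Tz M".split(),m.tolist())),"sdM",np.std(L,0)[-1].round(3),"q",o["joint_positions"].round(2))
E
```

Emit:
carry_out(increments=[[255,[0,-5.9,0],3],[255,[0,-5.9,0],3],[255,[0.1,-5.9,0],3],[255,[0.1,-5.9,0],3]])

```text
time: 16.2
tool_pos: [0.6467, -0.1103, 0.1873]
ee_rot: [3.134, -0.003, 1.93]
wrist_force: [5.7, 7.1, -2.2]
width: 0.0158
finger_force: 30.4
```

```bash
python3 -c "
from h import *
meas()"
```

```text
16.45 {'contact': -71.034, 'yaw': 110.618, 'hx': 111.915, 'hy': -3.189, 'Fx': 3.542, 'Fy': 6.559, 'Fz': -1.73, 'Tz': -0.444, 'M': 0.301} sdM 0.036 q [-0.26  0.32  1.1   0.01  1.71 -0.62]
```

Emit:
carry_out(increments=[[255,[0,-5.9,0],3],[255,[0,-5.9,0],3],[255,[0.1,-5.9,0],3],[255,[0.1,-5.9,0],3]])

```text
time: 16.9
tool_pos: [0.6246, -0.117, 0.1875]
ee_rot: [3.133, -0.003, 1.72]
wrist_force: [7.6, 6.0, -2.1]
width: 0.0157
finger_force: 30.4
```

```bash
python3 -c "
from h import *
meas()"
```

```text
17.15 {'contact': -82.581, 'yaw': 98.607, 'hx': 111.987, 'hy': -3.583, 'Fx': 4.405, 'Fy': 7.124, 'Fz': -1.972, 'Tz': -0.504, 'M': 0.309} sdM 0.077 q [-0.28  0.27  1.16  0.01  1.7  -0.43]
```

Emit:
carry_out(increments=[[255,[0.5,-5.9,0],3],[255,[0.5,-5.9,0],3],[255,[0.5,-5.9,0],3],[255,[0.5,-5.9,0],3]])

```text
time: 17.6
tool_pos: [0.6025, -0.1192, 0.1883]
ee_rot: [3.129, -0.001, 1.509]
wrist_force: [10.9, 0.2, -1.9]
width: 0.0163
finger_force: 31.1
```

```bash
python3 -c "
from h import *
meas()"
```

```text
17.85 {'contact': -93.161, 'yaw': 86.501, 'hx': 111.975, 'hy': -4.888, 'Fx': 1.955, 'Fy': 9.301, 'Fz': -2.477, 'Tz': -0.601, 'M': 0.449} sdM 0.059 q [-0.29  0.22  1.22  0.    1.69 -0.23]
```

```bash
python3 -c "
from h import *
meas(14)"
```

```text
18.55 {'contact': -93.122, 'yaw': 86.57, 'hx': 112.015, 'hy': -4.864, 'Fx': 1.825, 'Fy': 8.735, 'Fz': -1.735, 'Tz': -0.608, 'M': 0.38} sdM 0.052 q [-0.29  0.22  1.22  0.    1.69 -0.23]
```

Emit:
carry_out(increments=[[255,[0.1,-3,0],1.5],[255,[0.1,-3,0],1.5],[255,[0,0,0],0],[255,[0,0,0],0]])

```text
time: 19.0
tool_pos: [0.5965, -0.1189, 0.1883]
ee_rot: [3.13, -0.001, 1.458]
wrist_force: [10.0, 0.4, -2.4]
width: 0.0161
finger_force: 31.1
```

```bash
python3 -c "
from h import *
meas(14)"
```

```text
19.65 {'contact': -95.799, 'yaw': 83.56, 'hx': 111.831, 'hy': -5.146, 'Fx': 1.679, 'Fy': 9.729, 'Fz': -2.364, 'Tz': -0.609, 'M': 0.488} sdM 0.044 q [-0.29  0.21  1.24  0.    1.68 -0.18]
```

```bash
python3 -c "
from h import *
meas(14)"
```

```text
20.35 {'contact': -95.797, 'yaw': 83.561, 'hx': 111.828, 'hy': -5.147, 'Fx': 1.997, 'Fy': 9.77, 'Fz': -2.489, 'Tz': -0.621, 'M': 0.482} sdM 0.04 q [-0.29  0.21  1.24  0.    1.68 -0.18]
```

Clamped at about 60 N: the moment rose from about 0.29 to 0.485 N m. The collar went about 0.2 rad past the touch. Now I relax the bar back into the hole's slack and withdraw it.

Emit:
carry_out(increments=[[255,[0.1,4.3,0],-2.2],[255,[0.1,4.3,0],-2.2],[255,[0.1,4.3,0],-2.2],[255,[0,0,0],0]])

```text
time: 20.8
tool_pos: [0.6073, -0.1192, 0.1875]
ee_rot: [3.136, -0.0, 1.575]
wrist_force: [4.8, 1.1, -0.6]
width: 0.0158
finger_force: 30.1
```

```bash
python3 -c "
from h import *
meas(4)"
```

```text
20.95 {'contact': -92.196, 'yaw': 90.203, 'hx': 112.007, 'hy': -2.546, 'Fx': 1.185, 'Fy': 5.603, 'Fz': -1.31, 'Tz': -0.357, 'M': 0.274} sdM 0.057 q [-0.29  0.24  1.21  0.    1.69 -0.29]
```

Emit:
carry_out(increments=[[255,[0.1,4.3,0],-2.2],[255,[0,2,0],0],[255,[0,0,0],0]])

```text
time: 21.3
tool_pos: [0.6109, -0.1195, 0.1867]
ee_rot: [-3.141, 0.0, 1.612]
wrist_force: [0.7, 0.4, -0.1]
width: 0.0158
finger_force: 29.9
```

```bash
python3 -c "
from h import *
meas(4)
c=robot.get_calibration('wrist');np.save('w6.npy',c,allow_pickle=True);a=robot.snapshot('wrist');cv2.imwrite('pics/w6.png',a)
g=a.mean(2)
for v in (5,30,60,90,120,150): print(v,[int(x) for x in g[v,240:320:2]])
"
```

```text
21.45 {'contact': -90.313, 'yaw': 92.364, 'hx': 112.468, 'hy': -2.287, 'Fx': 0.442, 'Fy': 0.876, 'Fz': -0.636, 'Tz': -0.112, 'M': -0.013} sdM 0.048 q [-0.28  0.25  1.19 -0.    1.7  -0.33]
5 [122, 122, 122, 122, 121, 122, 71, 58, 98, 122, 123, 123, 124, 122, 111, 111, 112, 113, 113, 112, 113, 113, 113, 113, 113, 111, 111, 112, 112, 109, 110, 110, 109, 108, 105, 55, 48, 107, 109, 109]
30 [119, 119, 119, 119, 120, 118, 87, 87, 89, 88, 88, 88, 89, 89, 87, 78, 40, 33, 32, 34, 34, 34, 32, 36, 34, 31, 44, 76, 89, 91, 91, 91, 91, 94, 125, 126, 126, 126, 126, 126]
60 [123, 124, 124, 124, 125, 124, 124, 124, 124, 124, 121, 121, 122, 120, 120, 98, 97, 97, 97, 97, 96, 96, 96, 96, 96, 95, 90, 107, 124, 124, 124, 123, 122, 122, 122, 122, 123, 122, 122, 122]
90 [122, 119, 107, 107, 108, 111, 110, 111, 111, 111, 113, 111, 112, 112, 113, 113, 124, 123, 123, 109, 106, 33, 19, 17, 17, 24, 90, 118, 126, 126, 126, 126, 127, 126, 127, 128, 126, 127, 127, 126]
120 [108, 108, 110, 109, 109, 109, 108, 108, 108, 108, 110, 111, 110, 109, 110, 110, 109, 110, 110, 109, 109, 94, 28, 20, 20, 21, 50, 109, 109, 111, 111, 110, 113, 110, 110, 112, 111, 110, 110, 111]
150 [72, 73, 72, 71, 70, 70, 71, 70, 72, 68, 66, 70, 72, 72, 70, 70, 60, 65, 67, 68, 70, 71, 68, 68, 67, 64, 56, 58, 58, 59, 58, 56, 59, 59, 59, 57, 58, 61, 60, 58]
```

```bash
cat > groove.py <<'E'
from h import *
def groove(c,a,v0,v1,u0,u1,z=.231):
    g=a.mean(2);P=[]
    for v in range(v0,v1):
        r=g[v,u0:u1];b=np.median(r);w=np.clip(b-20-r,0,None)
        if w.sum()>100: P.append(at(c,(u0+(w*np.arange(u1-u0)).sum()/w.sum(),v),z)[:2])
    P=np.array(P);d=np.linalg.svd(P-P.mean(0))[2][0];m=P.mean(0)
    if d@(m-HUB[:2])<0:d=-d
    n=np.array([-d[1],d[0]])
    return np.degrees(np.arctan2(d[1],d[0])).round(2),np.degrees(np.arctan2(*(m-HUB[:2])[::-1])).round(2),"hub offset",((HUB[:2]-m)@n*1e3).round(2),P[0],P[-1],np.hypot(*(P-HUB[:2]).T)[[0,-1]]
E
python3 - <<'E'
from groove import *
for n,v0,v1,u0,u1 in(("w5",1,30,268,296),("w6",80,128,268,306)):
    print(n,groove(np.load(n+".npy",allow_pickle=True).item(),cv2.imread(f"pics/{n}.png").astype(float),v0,v1,u0,u1))
E
```

```text
w5 (np.float64(14.17), np.float64(14.52), 'hub offset', np.float64(-0.27), array([0.64137023, 0.00250389]), array([0.65129079, 0.00503396]), array([0.03860958, 0.0488476 ]))
w6 (np.float64(-84.79), np.float64(-79.39), 'hub offset', np.float64(-3.43), array([ 0.60989262, -0.03413985]), array([ 0.61153643, -0.05207839]), array([0.02757677, 0.04550678]))
```

Emit:
carry_out(increments=[[255,[0,-2,0],0],[255,[0.1,-4.3,0],2.2],[255,[0.1,-4.3,0],2.2],[255,[0,0,0],0],[255,[0,0,0],0]])

```text
time: 22.05
tool_pos: [0.6028, -0.1198, 0.1875]
ee_rot: [3.135, 0.001, 1.535]
wrist_force: [7.8, 0.2, -3.0]
width: 0.0161
finger_force: 30.5
```

```bash
cat > g2.py <<'E'
from groove import *
import sys
meas(8)
n=sys.argv[1];c=robot.get_calibration("wrist");a=robot.snapshot("wrist");cv2.imwrite(f"pics/{n}.png",a);np.save(n+".npy",c,allow_pickle=True)
g=a.mean(2)
for v0 in(75,80):
    print(groove(c,a.astype(float),v0,122,262,312))
for v in(85,100,115): print(v,(262+np.where(g[v,262:312]<60)[0]).tolist())
# bar axis: rod between grip and rim
E
python3 g2.py w7
```

```text
22.4 {'contact': -93.989, 'yaw': 87.947, 'hx': 112.581, 'hy': -2.925, 'Fx': 0.969, 'Fy': 7.514, 'Fz': -2.02, 'Tz': -0.51, 'M': 0.338} sdM 0.04 q [-0.29  0.23  1.22  0.    1.69 -0.25]
(np.float64(-84.88), np.float64(-79.23), 'hub offset', np.float64(-3.48), array([ 0.61021815, -0.03347743]), array([ 0.61135961, -0.05036458]), array([0.02700313, 0.0437875 ]))
(np.float64(-84.66), np.float64(-79.34), 'hub offset', np.float64(-3.32), array([ 0.6098974, -0.034593 ]), array([ 0.61135961, -0.05036458]), array([0.02802063, 0.0437875 ]))
85 [287, 288, 289, 290, 291, 292, 293, 294, 295]
100 [288, 289, 290, 291, 292, 293, 294, 295, 296, 297]
115 [290, 291, 292, 293, 294, 295, 296, 297, 298, 299]
```

Emit:
carry_out(increments=[[255,[0.1,-4.3,0],2.2],[255,[0.1,-4.1,0],2.0],[255,[0,0,0],0],[255,[0,0,0],0]])

```text
time: 22.9
tool_pos: [0.5958, -0.1194, 0.1878]
ee_rot: [3.132, 0.0, 1.461]
wrist_force: [10.2, 0.5, -2.8]
width: 0.0158
finger_force: 31.4
```

```bash
python3 g2.py w8
```

```text
23.25 {'contact': -96.835, 'yaw': 83.723, 'hx': 112.408, 'hy': -4.118, 'Fx': 1.382, 'Fy': 10.127, 'Fz': -2.404, 'Tz': -0.682, 'M': 0.462} sdM 0.051 q [-0.29  0.21  1.24  0.    1.68 -0.18]
(np.float64(-85.45), np.float64(-79.56), 'hub offset', np.float64(-3.64), array([ 0.61038937, -0.03349731]), array([ 0.61117929, -0.05094351]), array([0.02706239, 0.04432874]))
(np.float64(-85.11), np.float64(-79.71), 'hub offset', np.float64(-3.41), array([ 0.60979737, -0.03494682]), array([ 0.61117929, -0.05094351]), array([0.028346  , 0.04432874]))
85 [289, 290, 291, 292, 293, 294, 295, 296, 297, 298]
100 [292, 293, 294, 295, 296, 297, 298, 299, 300, 301]
115 [295, 296, 297, 298, 299, 300, 301, 302, 303]
```

Emit:
carry_out(increments=[[255,[0.1,4.3,0],-2.2],[255,[0.1,4.3,0],-2.2],[255,[0.1,4.3,0],-2.2],[255,[0.1,4.1,0],-2.0],[255,[0,4,0],-1],[255,[0,2,0],-1],[255,[0,0,0],0]])

```text
time: 24.05
tool_pos: [0.6146, -0.1192, 0.1863]
ee_rot: [-3.14, 0.0, 1.648]
wrist_force: [-0.9, 1.0, -1.7]
width: 0.0158
finger_force: 29.9
```

```bash
python3 g2.py w9; python3 - <<'E'
from h import *
c=np.load("w9.npy",allow_pickle=True).item();a=cv2.imread("pics/w9.png").mean(2)
o=robot.get_obs();p=o["tool_pos"];y=o["ee_rot"][2];X=np.array([np.cos(y),np.sin(y)]);Y=np.array([np.sin(y),-np.cos(y)])
for v in(160,170,180,190,200,210,225):
    g=np.gradient(cv2.GaussianBlur(a[v:v+1].astype(np.float32),(3,1),0)[0]);i=255+np.argsort(-np.abs(g[255:310]))[:4];print(v,sorted(i.tolist()),[((at(c,(k,v),p[2]+.022)[:2]-p[:2])@Y*1e3).round(1) for k in sorted(i)])
for q in([.6098,-.0341],[.6113,-.0515]): d=np.array(q)-p[:2];print("groove in tool",d@X*1e3,d@Y*1e3)
E
```

```text
24.4 {'contact': -88.466, 'yaw': 94.391, 'hx': 112.439, 'hy': -2.133, 'Fx': 0.341, 'Fy': 0.032, 'Fz': -1.287, 'Tz': -0.001, 'M': 0.003} sdM 0.066 q [-0.28  0.26  1.18 -0.    1.7  -0.36]
(np.float64(-85.28), np.float64(-79.43), 'hub offset', np.float64(-3.53), array([ 0.60968234, -0.03319046]), array([ 0.61107364, -0.04953138]), array([0.02660438, 0.04291831]))
(np.float64(-85.28), np.float64(-79.49), 'hub offset', np.float64(-3.54), array([ 0.60976988, -0.03393418]), array([ 0.61107364, -0.04953138]), array([0.02734973, 0.04291831]))
85 [279, 280, 281, 282, 283, 284, 285, 286, 287]
100 [278, 279, 280, 281, 282, 283, 284, 285, 286, 287]
115 [279, 280, 281, 282, 283, 284, 285, 286, 287]
160 [256, 270, 289, 290] [np.float64(-11.1), np.float64(-4.5), np.float64(4.4), np.float64(4.8)]
170 [258, 269, 270, 289] [np.float64(-10.2), np.float64(-5.0), np.float64(-4.6), np.float64(4.4)]
180 [260, 263, 270, 271] [np.float64(-9.3), np.float64(-7.9), np.float64(-4.6), np.float64(-4.1)]
190 [272, 289, 290, 291] [np.float64(-3.7), np.float64(4.4), np.float64(4.9), np.float64(5.4)]
200 [271, 272, 290, 291] [np.float64(-4.2), np.float64(-3.7), np.float64(5.0), np.float64(5.4)]
210 [262, 263, 264, 298] [np.float64(-8.6), np.float64(-8.1), np.float64(-7.6), np.float64(8.8)]
225 [263, 264, 301, 302] [np.float64(-8.2), np.float64(-7.7), np.float64(10.4), np.float64(10.9)]
groove in tool 85.15491315853708 1.2817532264325082
groove in tool 67.69112580024182 1.4434044072088665
```

Emit:
carry_out(increments=[[255,[0,1,0],-0.5],[255,[-4,0,0],0],[255,[-6,0,0],0],[255,[-8,0,0],0],[255,[-10,0,0],0],[255,[-10,0,0],0],[255,[-10,0,0],0],[255,[0,0,0],0]])

```text
time: 25.3
tool_pos: [0.6202, -0.1687, 0.1865]
ee_rot: [-3.141, 0.0, 1.654]
wrist_force: [0.1, -0.1, -1.2]
width: 0.0156
finger_force: 29.9
```

```bash
python3 - <<'E'
from groove import *
st()
c=robot.get_calibration("wrist");a=robot.snapshot("wrist");cv2.imwrite("pics/w10.png",a);np.save("w10.npy",c,allow_pickle=True)
g=a.mean(2)
for v in(0,5,15,25): print(v,(262+np.where(g[v,262:312]<60)[0]).tolist())
print(groove(c,a.astype(float),0,15,262,312))
go(.4511,.332,.28,4.9)
E
```

```text
t 25.3 yaw 94.78 hub in tool 162.29 -2.65 z 0.1865 Ftool -0.12 0.11 -1.18 Tz 0.006 Mhub 0.024 q6 -0.44 ff 29.9 w 0.0156
0 []
5 [262, 263, 264, 265, 266, 267, 268, 269, 270, 271, 272, 273, 274, 275, 276, 277, 278, 279, 280, 281, 282, 283, 284, 285, 286, 287, 288, 289, 290, 291, 292, 293, 294, 295, 296, 297, 298, 299, 300, 301, 302, 303, 304, 305, 306, 307, 308, 309, 310, 311]
15 []
25 [293, 295, 296, 297, 299, 300, 301, 302, 303, 304, 305, 306, 307, 308, 309, 310, 311]
(np.float64(-129.82), np.float64(-72.76), 'hub offset', np.float64(-43.44), array([ 0.62125613, -0.0543476 ]), array([ 0.61743323, -0.05893338]), array([0.05020627, 0.05344898]))
t 25.35 pose [ 0.6202 -0.1678  0.1866] yaw 94.82 -> d [-125.8 -512.4  -93.4] twist 89.9 q [-0.35  0.3   1.14  0.    1.71 -0.44]
```

Emit:
carry_out(increments=[[255,[0,0,-30],0],[255,[0,0,-40],0],[255,[0,0,-33],0],[255,[0,0,0],8.2],[255,[0,0,0],8.2],[255,[0,0,0],8.2],[255,[0,0,0],8.2],[255,[0,0,0],8.2]])

```text
time: 26.15
tool_pos: [0.6203, -0.1663, 0.2898]
ee_rot: [-3.141, -0.0, 0.936]
wrist_force: [0.2, -0.2, -1.6]
width: 0.0155
finger_force: 29.9
```

Emit:
carry_out(increments=[[255,[0,0,0],8.2],[255,[0,0,0],8.2],[255,[0,0,0],8.2],[255,[0,0,0],8.2],[255,[0,0,0],8.2],[255,[0,0,0],7.9],[255,[-10.5,-42.7,0],0],[255,[-10.5,-42.7,0],0]])

```text
time: 26.95
tool_pos: [0.5915, -0.0831, 0.2888]
ee_rot: [-3.141, 0.001, 0.085]
wrist_force: [-0.0, 1.0, -1.9]
width: 0.0155
finger_force: 29.9
```

Emit:
carry_out(increments=[[255,[-10.5,-42.7,0],0],[255,[-10.5,-42.7,0],0],[255,[-10.5,-42.7,0],0],[255,[-10.5,-42.7,0],0],[255,[-10.5,-42.7,0],0],[255,[-10.5,-42.7,0],0],[255,[-10.5,-42.7,0],0],[255,[-10.5,-42.7,0],0]])

```text
time: 27.75
tool_pos: [0.4772, 0.2513, 0.2901]
ee_rot: [-3.141, -0.001, 0.088]
wrist_force: [1.1, 0.1, -1.0]
width: 0.0159
finger_force: 29.9
```

Emit:
carry_out(increments=[[255,[-10.5,-42.7,0],0],[255,[-10.5,-42.7,0],0],[255,[0,0,50],0],[255,[0,0,50],0],[255,[0,0,50],0],[255,[0,0,30],0],[255,[0,0,0],0],[255,[0,0,0],0]])

```text
time: 28.55
tool_pos: [0.4501, 0.333, 0.1105]
ee_rot: [-3.141, -0.0, 0.088]
wrist_force: [0.3, 0.1, -0.2]
width: 0.0155
finger_force: 29.9
```

```bash
python3 - <<'E'
from h import *
o=go(.4511,.332,.0278,4.9)
c=robot.get_calibration("wrist");a=robot.snapshot("wrist");cv2.imwrite("pics/w11.png",a);g=a.mean(2)
p=o["tool_pos"];y=o["ee_rot"][2];X=np.array([np.cos(y),np.sin(y)]);Y=np.array([np.sin(y),-np.cos(y)])
for v in(85,100,120,140,160,180,190,220):
    gr=np.abs(np.gradient(cv2.GaussianBlur(a[v:v+1].astype(np.float32).mean(2),(3,1),0)[0]))
    L=255+gr[255:280].argmax();R_=282+gr[282:310].argmax()
    print(v,L,R_,[((at(c,(k,v),p[2]+.022)[:2]-p[:2])@Y*1e3).round(1) for k in(L,R_,(L+R_)/2)])
print("col",[int(x) for x in g[50:100:2,280]],[int(x) for x in g[190:220:2,280]])
b=cv2.imread("pics/w5.png").mean(2);print("w5 ",[int(x) for x in b[50:100:2,280]],[int(x) for x in b[190:220:2,280]])
E
```

```text
t 28.55 pose [0.4501 0.333  0.1105] yaw 5.02 -> d [ 1.   1.1 82.7] twist 0.1 q [0.54 0.14 1.48 0.   1.53 2.02]
85 270 293 [np.float64(-5.0), np.float64(5.3), np.float64(0.2)]
100 270 292 [np.float64(-5.0), np.float64(4.9), np.float64(-0.1)]
120 271 288 [np.float64(-4.6), np.float64(3.1), np.float64(-0.7)]
140 270 307 [np.float64(-5.2), np.float64(12.0), np.float64(3.4)]
160 270 284 [np.float64(-5.2), np.float64(1.3), np.float64(-1.9)]
180 270 283 [np.float64(-5.3), np.float64(0.9), np.float64(-2.2)]
190 270 283 [np.float64(-5.3), np.float64(0.9), np.float64(-2.2)]
220 263 298 [np.float64(-8.8), np.float64(8.2), np.float64(-0.3)]
col [193, 194, 187, 185, 181, 180, 180, 177, 176, 121, 104, 110, 113, 115, 117, 117, 117, 126, 133, 131, 131, 131, 131, 130, 131] [111, 112, 110, 111, 111, 111, 110, 109, 66, 51, 56, 57, 57, 56, 56]
w5  [122, 120, 112, 74, 68, 69, 76, 132, 126, 90, 91, 113, 121, 128, 132, 132, 133, 133, 133, 132, 133, 132, 133, 131, 133] [127, 129, 129, 127, 127, 127, 125, 126, 94, 53, 64, 66, 68, 66, 66]
```

Emit:
carry_out(increments=[[255,[1,1,25],0],[255,[0,0,25],0],[255,[0,0,15],0],[255,[0,0,8],0],[255,[0,0,5],0],[255,[0,0,2],0],[255,[0,0,0],0]])

```text
time: 29.3
tool_pos: [0.4517, 0.3321, 0.0306]
ee_rot: [-3.141, -0.001, 0.087]
wrist_force: [0.5, 0.1, -0.9]
width: 0.0154
finger_force: 29.9
```

Emit:
carry_out(increments=[[255,[0,0,1.5],0],[255,[0,0,1],0],[255,[0,0,0],0]])

```text
time: 29.6
tool_pos: [0.452, 0.3326, 0.0286]
ee_rot: [-3.14, -0.003, 0.088]
wrist_force: [-0.2, 1.5, 1.8]
width: 0.0159
finger_force: 30.0
```

```bash
python3 - <<'E'
from h import *
o=go(.4511,.332,.0278,4.9);print(o["wrist_force"])
E
```

```text
t 29.6 pose [0.452  0.3326 0.0286] yaw 5.02 -> d [-1.   0.5  0.8] twist 0.1 q [0.53 0.2  1.58 0.   1.36 2.02]
[-0.16181386  1.51026798  1.75365048]
```

Emit:
carry_out(increments=[[255,[0,-0.5,0.5],0],[200,[0,0,0],0],[190,[0,0,0],0],[150,[0,0,0],0],[120,[0,0,0],0],[110,[0,0,0],0],[110,[0,0,0],0],[110,[0,0,0],0]])

```text
time: 30.4
tool_pos: [0.451, 0.3322, 0.0267]
ee_rot: [3.141, 0.0, 0.087]
wrist_force: [0.0, -0.5, 0.4]
width: 0.0536
finger_force: 0.0
```

Emit:
carry_out(increments=[[110,[0,0,-15],0],[110,[0,0,-30],0],[110,[0,0,-50],0],[110,[0,0,-50],0],[110,[0,0,0],0],[110,[0,0,0],0]])

```text
time: 31.0
tool_pos: [0.4522, 0.3329, 0.1752]
ee_rot: [-3.139, -0.005, 0.087]
wrist_force: [-0.8, -0.5, -0.0]
width: 0.0532
finger_force: 0.0
```

```bash
python3 - <<'E'
from h import *
o=go(.4511,.332,.0278,4.9);print(o["wrist_force"],o["width"])
robot.snapshot("wrist");c=robot.get_calibration("wrist");a=robot.snapshot("wrist");cv2.imwrite("pics/w12.png",a);g=a.mean(2)
p=o["tool_pos"]
u=np.array([np.cos(.086),np.sin(.086),0]);P=np.array([.4515,.332,0])
print("pred tip,gripF,gripB,ball",[proj(c,P+u*r+[0,0,z]).round(1).tolist() for r,z in((.092,.05),(.03,.058),(-.03,.058),(-.077,.05))])
ref=np.load("w1.npy",allow_pickle=True).item();b=cv2.imread("pics/w1.png").mean(2)
print("w1  pred",[proj(ref,P+u*r+[0,0,z]).round(1).tolist() for r,z in((.092,.05),(.03,.058),(-.03,.058),(-.077,.05))],"obs tip(273,92) F(275.5,164) B(275.5,230.5) ball(277,269+)")
# dark grip mask and rod tip
for n,im in(("now",a),("w1",cv2.imread("pics/w1.png"))):
    h=cv2.cvtColor(im,cv2.COLOR_BGR2HSV);m=((h[...,1]<60)&(h[...,2]<75)).astype(np.uint8);m[300:]=0;m[:, :240]=0;m[:,315:]=0
    k,l,s,ce=cv2.connectedComponentsWithStats(m[:, :]);i=np.argsort(-s[1:,4])[:3]+1;print(n,s[i].tolist(),ce[i].round(1).tolist())
    print([int(x) for x in im.mean(2)[60:110:2,277]])
E
```

```text
t 31.0 pose [0.4522 0.3329 0.1752] yaw 5.0 -> d [ -1.2   0.8 147.4] twist 0.1 q [ 0.53  0.11  1.38 -0.    1.65  2.02]
[-0.75416691 -0.54778262 -0.03811181] 0.053158115097705835
pred tip,gripF,gripB,ball [[281.4, 94.8], [281.3, 170.1], [281.2, 237.7], [281.1, 282.9]]
w1  pred [[276.2, 89.9], [276.7, 164.7], [277.2, 231.8], [277.6, 276.7]] obs tip(273,92) F(275.5,164) B(275.5,230.5) ball(277,269+)
now [[271, 166, 19, 116, 1483], [284, 128, 1, 14, 14], [284, 164, 1, 1, 1]] [[279.7, 215.6], [284.0, 134.5], [284.0, 164.0]]
[177, 173, 177, 177, 175, 177, 173, 174, 174, 169, 168, 170, 170, 153, 148, 146, 143, 102, 110, 121, 126, 126, 127, 126, 127]
w1 [[266, 153, 20, 124, 1493], [277, 107, 3, 33, 55], [275, 92, 4, 14, 32]] [[275.6, 210.1], [278.4, 124.7], [276.7, 97.9]]
[166, 165, 159, 155, 158, 159, 159, 159, 157, 156, 161, 166, 167, 162, 163, 152, 92, 63, 60, 61, 72, 73, 73, 74, 75]
```

Emit:
carry_out(increments=[[0,[-20,0,-40],0],[0,[-40,10,-20],0],[0,[-40,20,0],0],[0,[-40,20,0],0],[0,[-20,20,0],0],[0,[0,20,0],0],[0,[0,0,0],0],[0,[0,0,0],0]])

```text
time: 31.9
tool_pos: [0.2992, 0.2286, 0.2305]
ee_rot: [3.141, 0.002, 0.086]
wrist_force: [0.3, 1.3, 0.4]
width: 0.0941
finger_force: 0.0
```

```bash
python3 - <<'E'
from h import *
o=go(.4511,.332,.0278,4.9)
for n in("side","top"):
    a=cv2.imread(f"pics/{n}1.png");b=robot.snapshot(n);cv2.imwrite(f"pics/{n}2.png",b);
    regs={"side":{"bar":(210,160,55,40),"mould":(293,222,40,38),"pot":(295,305,45,50),"sponge":(345,312,55,40),"bottle":(275,130,30,55)},"top":{"bar":(180,205,40,65),"mould":(300,180,45,25),"rib":(262,240,30,40),"tool":(340,235,40,70)}}[n]
    for k,(u,v,w,h) in regs.items():
        A=a[v:v+h,u:u+w].mean(2).astype(np.float32);B=b[v:v+h,u:u+w].mean(2).astype(np.float32)
        s,r=cv2.phaseCorrelate(A,B);print(n,k,"shift",np.round(s,2),round(r,2),"diff",np.abs(A-B).mean().round(1))
E
```

```text
t 31.9 pose [0.2992 0.2286 0.2305] yaw 4.95 -> d [160.2 -90.1 202.7] twist 0.1 q [ 0.5  -0.31  1.65  0.    1.8   1.99]
side bar shift [0.01 0.07] 0.87 diff 20.1
side mould shift [0.04 0.27] 1.11 diff 10.2
side pot shift [ 0.55 -0.  ] 0.93 diff 5.7
side sponge shift [0.09 0.  ] 0.89 diff 12.0
side bottle shift [ 0.03 -0.04] 0.95 diff 17.1
top bar shift [-0.18 -0.02] 0.46 diff 20.9
top mould shift [0.47 0.21] 0.88 diff 2.8
top rib shift [ 0.1  -0.17] 0.91 diff 14.5
top tool shift [-0.12  0.24] 0.56 diff 11.4
```

```bash
python3 -c "
from bench import robot
print(robot.close_job())"
```

```text
the job is handed in; nothing more can be done
None
```

The collar was turned about 99° clockwise with the bar in a single hole, clamping the mould at roughly 60 N; that figure is inferred from the turning torque and angle, between about 50 and 70 N. The bar is back in both notches of its rest, nothing else I could check in the camera images had moved, and the job is handed in at 32 s.

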